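# Press the bearing sleeve home in the lamp unit and latch its service door

### The arm

A 6-joint arm with a two-finger parallel gripper is mounted at the origin on the work surface. World frame = base frame: x ahead of the robot, y to its left, z up, the work surface at z = 0. Lengths are in m, angles in rad, forces in N, time in s.
With the tool pointing down it reaches from about 0.375 to 0.975 m from the base axis. Payload 3.8 kg.
Tool frame: the origin (TCP) lies at the very end of the fingers, on their centre line; the grasp point (between the pads) lies 19 mm behind it; y points along the fingers, x is the direction in which the jaws open and shut, and the axes are right-handed (so a half turn about y gives the same grasp; the last joint's range is limited). The gripper opens to 85 mm and grips with 20 to 120 N. Pads are 22 mm wide; open, the fingers measure 114 mm over their backs; the gripper's body (76 mm by 85 mm) begins 54 mm behind the grasp point. The pads swing forward as they close: fully open they stand 13 mm farther back than shut.
Start: joints at [-1.172, 0.264, 1.604, -0, 1.274, -0.037], TCP at [0.285, -0.612, 0.231] pointing down, gripper open.
Joint ranges: [-2.63, 2.63], [-0.94, 2.18], [0.31, 2.57], [-1.31, 4.45], [0, 2.66], [-2.55, 2.55]. Speed limits (rad/s): [2.57, 2.57, 3.14, 3.14, 3.14, 3.14].

### API

Orientations are given as a 3x3 rotation matrix whose columns are the frame's x, y, z axes.
In Python, from workcell import arm gives the robot as it stands. The module is installed in compiled form; this text tells all that it offers.
- The arm moves only by the tool servo_tool, never from a script. Its argument "commands" is a list that holds one entry, the list of rows, each a list of 4 numbers: the shift along the tool's x, y, z in mm, then the turn about the tool's y in rad. A call has 1 to 20 rows; each row is the pose to reach, as a shift and turn from the pose commanded when the call began, along the tool's axes at that moment; what a row does not reach only later rows make up. A row lasts 1/12 s, in which the tool goes at most 41.7 mm and 7.16 degrees, less where a joint would pass 70% of its speed; a pose out of reach is approached as far as the arm can. A call with a gripper value outside its range is refused whole. "gripper" is the opening, from -1 (shut) to 1 (fully open), so that 0 is half open, set as the call begins (left out, the last holds). The fingers move at their own pace and stop on an object; "newtons" is the grip in N (left out, the last holds). Time passes only in rows, so rows that repeat a pose let the fingers close. It gives the time, the measured TCP pose, the force and the opening at its end, in the units of the state.
- arm.observe(): the state, without advancing time (a new reading comes with each control period).
- arm.capture(name): name is "side" or "top" or "wrist"; returns (picture, depth): 384x512x3 uint8, red, green, blue; 384x512 float32, m along the optical axis (not along the pixel's ray), 0 where there is no reading.
- arm.camera_model(name): a dict with "fx", "fy", "cx", "cy" (pixels), "rvec" (rotation vector, rad) and "tvec" (3), from world to camera coordinates, as OpenCV has them; the wrist camera has in their place "hand_eye" (4x4, takes a point from camera to tool coordinates, whose origin is the TCP and whose axes are the tool frame's). Camera axes: x right, y down, z forward; pixel columns grow to the right and rows downward; lengths in m; the calibration is good to about 2 mm. The wrist camera is an equidistant fisheye: a pixel r from the principal point sees the ray r / f radians off the axis. A picture is of the moment at which its call begins: read the wrist's pose just before it. camera_model takes no time and is no camera call.
- arm.sign_off(): hands the job in, once; it reports no verdict.
The state is a dict: "t": time; "qpos": joint angles; "joint_velocities": joint speeds; "tau": joint torques, N m; "eef_pos": TCP position; "tool_rot": TCP orientation; "ft_force": force on the tool from outside, world axes, zero at the start; "moment": the same for the moment, N m; "gripper_width": finger opening in m.
Only numpy, scipy, OpenCV 4.12 (cv2) and the standard library are available. Lean on these libraries where they do the work, as an engineer would, in place of code of your own. Each camera call takes 0.05 s, during which the arm holds its last target.

### The job

Get the slit-lamp unit ready for use: stand the black eyepiece that is left in the swing of the service door upright on the blue mat, and press the loose bronze sleeve all the way down into the bore of the unit's metal block until its shoulder sits flush. Then push the green service door shut until its sprung latch snaps in. Do not knock the eyepiece over, and leave the other things on the table where they are.

Things in the scene. Friction and masses are not known exactly. Their poses are not given: they have to be found in the camera images.
- sleeve: Loose solid bronze sleeve, 93 mm tall, about 0.32 kg, standing upright on the table. Origin: centre of its underside, z up its axis. Body 40 mm in diameter, z 0 to 40 mm (foot chamfered 3 mm in and 4 mm up); shoulder flange 66 mm in diameter, z 40 to 48 mm; plain neck 34 mm in diameter, z 48 to 93 mm, with a flat closed top (good to grip or to press on).
- shoulder (a point): Centre of the underside of the sleeve's shoulder flange, 40 mm above the sleeve's origin.
- bay: Cream service bay, fixed on the table, open on top and in front. Origin: centre of its underside; x points from the open front to the back wall, y left, z up. 160 mm deep (x -80 to 80 mm), 200 mm wide, walls 8 mm thick, 120 mm high. In its front part an aluminium block (x -75 to 15, y -55 to 55 mm, top 75 mm above the table) holds the bore; the parts behind it are lower than 70 mm.
- bore (a point): Centre of the bore's mouth on the block's top, 75 mm above the table, 30 mm in front of the bay's origin; axes as the bay's. Bore 41 mm in diameter, 3 mm lead-in chamfer, 55 mm deep. With the sleeve home its shoulder rests on the block's top and its neck's top is 128 mm above the table.
- door (a joint): Angle of the green door in rad: 0 shut, about 1.0 to 1.35 at the start; grows as it swings out to the bay's front, freely, about an upright hinge at the right (-y) end of the front. Leaf 12 mm thick, 180 mm from hinge to free edge, 10 to 130 mm above the table. The last 0.11 rad takes some 5 N at the free edge while the latch rides over the strike; below about 0.025 it has snapped in, against a firm rubber stop at 0.
- door_hinge (a point): On the hinge axis, in the plane of the leaf's inner face, 70 mm above the table; at bay x = -80, y = -96 mm. Turns with the door: y points along the leaf to the free edge, -x out of its outer face, which is 12 mm away.
- ring (a joint): Travel in m of the stiff dark tolerance ring in the bore, 0 at the start, 14 mm below the mouth. The sleeve's foot lands on it, the shoulder 26 mm proud; pressed with about 12 N (the sleeve's weight included) the sleeve drives the ring down ahead of it and stays where it is pushed. 0.026 when the sleeve is home.
- keeper (a point): Inner end of the dark keeper on the door's inner face, 96 mm from the hinge: 28 mm wide, reaching 28 mm inward, 86 to 116 mm above the table. It passes over the sleeve's flange only when the sleeve is home; otherwise it strikes the flange and the door cannot shut.
- door_edge (a point): Point on the outer face of the door at its free edge, 70 mm above the table, 180 mm from the hinge.
- latch (a joint): How far the brass bevelled latch bolt at the door's free edge is pushed in, in m: 0 sprung out (also when snapped in behind the strike), about 0.006 while it rides on the strike on the left front edge of the bay.
- eyepiece: Loose black eyepiece barrel with a white band, a cylinder 44 mm in diameter and 100 mm tall, about 0.18 kg, standing upright on the table in front of the bay within the swing of the door, between the door and the bay. Origin: centre of its underside, z up.
- mat: Blue square mat fixed on the table, 100 x 100 mm, 4 mm thick. Origin: centre of its underside.
- spindle: Bystander: bright steel stepped spindle, 56 mm in diameter below and 36 mm above, 100 mm tall, standing. Origin: centre of its underside.
- drops: Bystander: white bottle, 44 mm in diameter, 100 mm tall, standing. Origin: centre of its underside.
- tin: Bystander: low yellow round tin, 42 mm in diameter, 28 mm tall. Origin: centre of its underside.
- case: Bystander: grey case, 160 x 65 x 35 mm, long side along its x. Origin: centre of its underside.
- driver: Bystander: screwdriver, 180 mm long, lying along its x. Origin near its middle.
There are look-alikes about, which are no part of the job. Of the things that look like the sleeve, take the one that is farthest to the robot's left at the start.

How it is judged:
By the outcome, as a careful person would: the job done as asked, in the order asked, and still so for the second after the job is handed in, with the robot touching nothing.
It also fails if it takes over 72 s, if anything falls off the work surface, if the arm or the gripper's body presses on something with over 40 N, if the wrist force passes 120 N, or if a joint passes its speed limit or range.

## Working session

There is one attempt and no reset: what is moved stays moved. The work goes in short steps, Python scripts to look and compute and a tool call to move; the robot and the scene stay as the last step left them, time stands still between calls to the robot, and variables do not carry over. Pictures are saved under pics/ and viewed, and the job is handed in when it is done.

Besides the shell and the picture viewer there is one more tool, called after "Emit:" as name(argument=value, ...), one argument or row to a line, values as JSON. servo_tool: Moves the arm, as the interface text tells. Its arguments: {"type":"object","properties":{"commands":{"type":"array","items":{"type":"array","items":{"type":"array","items":{"type":"number"}}}},"gripper":{"type":"number"},"newtons":{"type":"number"}},"required":["commands"]}

```bash
mkdir -p pics
cat > h.py <<'E'
import numpy as np,cv2
from workcell import arm
def shot(n,f):
    im,d=arm.capture(n); cv2.imwrite('pics/'+f+'.png',im[:,:,::-1]); np.savez('pics/'+f,im=im,d=d); return im,d
def pts(n,d):
    m=arm.camera_model(n); R=cv2.Rodrigues(np.array(m['rvec']))[0]; t=np.array(m['tvec']).ravel()
    v,u=np.mgrid[:384,:512]
    P=np.stack([(u-m['cx'])/m['fx']*d,(v-m['cy'])/m['fy']*d,d],-1)
    return (P-t)@R
def ray(n,u,v,z):
    m=arm.camera_model(n); R=cv2.Rodrigues(np.array(m['rvec']))[0]; t=np.array(m['tvec']).ravel()
    c=-R.T@t; r=R.T@np.array([(u-m['cx'])/m['fx'],(v-m['cy'])/m['fy'],1]); return c+r*(z-c[2])/r[2]
E
python3 - <<'E'
from h import *
for n in('top','side'):
    im,d=shot(n,n+'0'); m=arm.camera_model(n); R=cv2.Rodrigues(np.array(m['rvec']))[0]; print(n,m['fx'],-R.T@np.array(m['tvec']).ravel(),R[2])
s=arm.observe();print(s['t'],s['eef_pos'],s['tool_rot'],s['ft_force'],s['gripper_width']); print(arm.camera_model('wrist'))
E
```

```text
top 376.79136819831024 [ 0.35080927 -0.10004118  1.07156372] [ 0.17968007  0.01649757 -0.98358675]
side 401.05850060329624 [0.24620837 0.67913936 0.96657294] [ 0.24011216 -0.63710315 -0.73242455]
0.1 [ 0.28466542 -0.61130562  0.23006771] [[ 4.22126494e-01 -7.89745021e-04  9.06536596e-01]
 [-9.06534632e-01  1.88871874e-03  4.22127225e-01]
 [-2.04556553e-03 -9.99997905e-01  8.13470090e-05]] [ 0.33884824  0.24091394 -0.12233264] 0.08530399196543248
{'fx': 297.3186396354542, 'fy': 297.3186396354542, 'cx': 253.7320442560423, 'cy': 187.72588101200114, 'hand_eye': array([[ 9.99999881e-01, -1.25696018e-04,  4.70342308e-04,
         2.07777990e-04],
       [-4.86809445e-04, -2.70385219e-01,  9.62752095e-01,
        -1.42555824e-01],
       [ 6.15950332e-06, -9.62752210e-01, -2.70385248e-01,
         6.80425238e-02],
       [ 0.00000000e+00,  0.00000000e+00,  0.00000000e+00,
         1.00000000e+00]])}
```

View pics/top0.png

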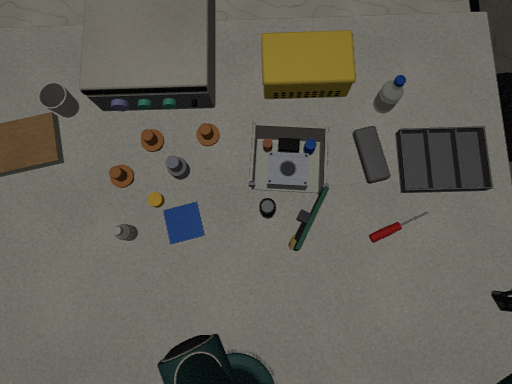

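View pics/side0.png

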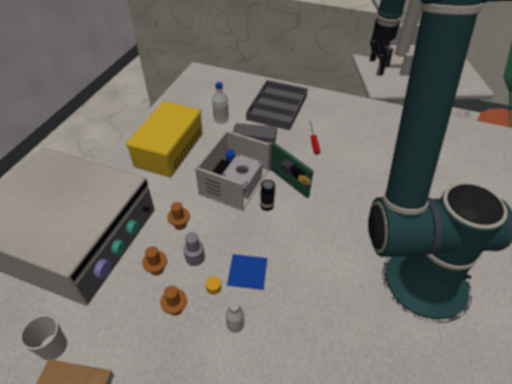

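The top view shows three bronze sleeves, at about (121,176), (151,140) and (207,134). The eyepiece is at (267,207), the mat at (184,222), the bay at (289,158) with its bore at (288,169), and the door runs from (325,187) to (296,247). Next I measure them.

Run:
```python
from h import *
z=np.load('pics/top0.npz'); im,d=z['im'],z['d']; P=pts('top',d)
hsv=cv2.cvtColor(im,cv2.COLOR_RGB2HSV)
def blobs(name,m,mn=40):
    n,l,st,c=cv2.connectedComponentsWithStats(m.astype(np.uint8))
    for i in range(1,n):
        if st[i,4]<mn: continue
        q=P[l==i]; print(name,st[i],c[i].round(1),'z95',np.percentile(q[:,2],[5,50,95]).round(4),'mean',q.mean(0).round(4))
        if name=='bronze':
            top=q[q[:,2]>.085]; fl=q[(q[:,2]>.042)&(q[:,2]<.052)]
            print('  neck top',len(top),top.mean(0).round(4),(top.max(0)+top.min(0))[:2]/2,top.max(0)-top.min(0),'flange',fl.min(0).round(4),fl.max(0).round(4))
H,S,V=[hsv[...,i].astype(int) for i in range(3)]
blobs('bronze',(H<16)&(S>120)&(V>50))
blobs('blue',(H>100)&(H<125)&(S>140)&(V>60))
blobs('green',(H>60)&(H<95)&(S>90)&(V>20))
# bay region heights
crop=P[115:200,240:335]
b=(P[...,0]>0)&(d>0); 
sub=np.zeros(d.shape,bool); sub[115:255,240:340]=1
w=sub&(P[...,2]>.112)&(P[...,2]<.14); 
for v in range(118,256,6): print(v,[ (int(1000*P[v,u,2])) for u in range(246,336,4)])
for nm,(u0,u1,v0,v1) in dict(eye=(252,282,193,222),spindle=(160,192,150,182),drops=(108,140,220,245)).items():
    q=P[v0:v1,u0:u1].reshape(-1,3); t=q[(q[:,2]>.09)&(q[:,2]<.11)]; print(nm,q[:,2].max(),len(t),t.mean(0),t.min(0),t.max(0))
big=cv2.resize(im[110:260,100:345],None,fx=3.2,fy=3.2,interpolation=2); cv2.imwrite('pics/c0.png',big[:,:,::-1])
```

```text
bronze [197 124  22  22 337] [207.4 134.1] z95 [0.0446 0.049  0.0945] mean [0.6956 0.0638 0.0748]
  neck top 116 [0.6917 0.0625 0.1259] [ 0.53545062 -0.00790088] [0.3692827  0.18428061 0.9864431 ] flange [0.6723 0.0378 0.0421] [0.7355 0.0982 0.0515]
bronze [141 129  23  22 340] [151.5 139.4] z95 [0.0452 0.0492 0.0945] mean [0.688  0.2221 0.0659]
  neck top 112 [0.6891 0.2236 0.1012] [0.52889332 0.07053629] [0.3561681  0.34115494 0.98522515] flange [0.6616 0.1956 0.0426] [0.7257 0.259  0.0516]
bronze [263 138   9  10  66] [267.2 142.9] z95 [0.0521 0.0558 0.0588] mean [ 0.6716 -0.1012  0.055 ]<stdin>:11: RuntimeWarning: Mean of empty slice.
  ret = um.true_divide(
Traceback (most recent call last):
ValueError: zero-size array to reduction operation maximum which has no identity
```

Run:
```python
from h import *
z=np.load('pics/top0.npz'); im,d=z['im'],z['d']; P=pts('top',d); P[d<=0]=np.nan
hsv=cv2.cvtColor(im,cv2.COLOR_RGB2HSV)
def mid(q): return ((q.max(0)+q.min(0))/2).round(4)[:2],(q.max(0)-q.min(0)).round(4)[:2],'med',np.median(q,0).round(4)
def blobs(name,m,mn=40):
    n,l,st,c=cv2.connectedComponentsWithStats((m&(d>0)).astype(np.uint8))
    for i in range(1,n):
        if st[i,4]<mn: continue
        q=P[l==i]; print(name,st[i],c[i].round(1),'z',np.percentile(q[:,2],[5,50,95]).round(4),'mean',q.mean(0).round(4),mid(q))
        if name=='bronze':
            top=q[(q[:,2]>.085)&(q[:,2]<.1)]; fl=q[(q[:,2]>.042)&(q[:,2]<.055)]
            if len(top)>10: print('  neck top',len(top),mid(top),'flange',mid(fl))
H,S,V=[hsv[...,i].astype(int) for i in range(3)]
blobs('bronze',(H<16)&(S>120)&(V>50),150)
blobs('blue',(H>100)&(H<125)&(S>140)&(V>60))
blobs('green',(H>60)&(H<95)&(S>90)&(V>20))
for v in range(118,256,6): print(v,[ int(np.nan_to_num(1000*P[v,u,2])) for u in range(246,336,4)])
for nm,(u0,u1,v0,v1) in dict(eye=(252,282,193,222),spindle=(160,192,150,182),drops=(108,140,220,245)).items():
    q=P[v0:v1,u0:u1].reshape(-1,3); t=q[(q[:,2]>.09)&(q[:,2]<.11)]; print(nm,np.nanmax(q[:,2]),len(t),mid(t))
big=cv2.resize(im[110:260,100:345],None,fx=3.2,fy=3.2,interpolation=2); cv2.imwrite('pics/c0.png',big[:,:,::-1])
```

```text
bronze [197 124  22  22 333] [207.4 134.1] z [0.0446 0.0489 0.0941] mean [0.6997 0.0658 0.0628] (array([0.7039, 0.068 ]), array([0.0632, 0.0604]), 'med', array([0.6988, 0.0646, 0.0489]))
  neck top 112 (array([0.705 , 0.0682]), array([0.0301, 0.0321]), 'med', array([0.7034, 0.0679, 0.0923])) flange (array([0.7039, 0.068 ]), array([0.0632, 0.0604]), 'med', array([0.6948, 0.0584, 0.0478]))
bronze [141 129  23  22 339] [151.5 139.4] z [0.0452 0.0491 0.0943] mean [0.689  0.2231 0.063 ] (array([0.6936, 0.2273]), array([0.0642, 0.0634]), 'med', array([0.6874, 0.2217, 0.0491]))
  neck top 111 (array([0.6919, 0.2264]), array([0.0302, 0.0294]), 'med', array([0.6921, 0.2267, 0.0927])) flange (array([0.6936, 0.2273]), array([0.0642, 0.0634]), 'med', array([0.6829, 0.2173, 0.0479]))
bronze [110 165  24  22 359] [121.  175.3] z [0.0452 0.0494 0.095 ] mean [0.588  0.3048 0.063 ] (array([0.5913, 0.3087]), array([0.0614, 0.0597]), 'med', array([0.5859, 0.3045, 0.0494]))
  neck top 118 (array([0.5911, 0.3095]), array([0.0335, 0.0296]), 'med', array([0.5903, 0.3091, 0.0929])) flange (array([0.5913, 0.
[... 3921 characters left out ...]
1, 1, 2, 0, 2, -1, 1, 4, 0, 1, 0, 110, 130, 130, -2, -2, 0, 0, -3, 0, -1]
238 [0, 4, 0, 2, 3, 1, 1, 0, 0, -2, -4, 2, 113, 110, 132, -1, 0, 0, 3, 0, 1, -2, 0]
244 [0, -3, 0, 0, -2, 0, 0, -1, 1, -2, 0, 104, 0, 131, -3, 3, -2, 0, -4, 0, -2, -2, -1]
250 [1, 0, -4, 1, 1, 0, 1, -2, 0, -2, -2, 99, 37, 117, -1, -1, -3, -1, -1, -1, 0, 0, -2]
eye 0.1058753537369779 220 (array([ 0.4869, -0.0962]), array([0.0426, 0.042 ]), 'med', array([ 0.4866, -0.0961,  0.0999]))
spindle 0.10574623464512081 147 (array([0.6127, 0.1561]), array([0.0349, 0.0352]), 'med', array([0.6118, 0.1545, 0.0996]))
drops 0.10351116331209427 62 (array([0.433 , 0.2952]), array([0.0183, 0.0202]), 'med', array([0.4329, 0.2937, 0.0998]))
```

View pics/c0.png

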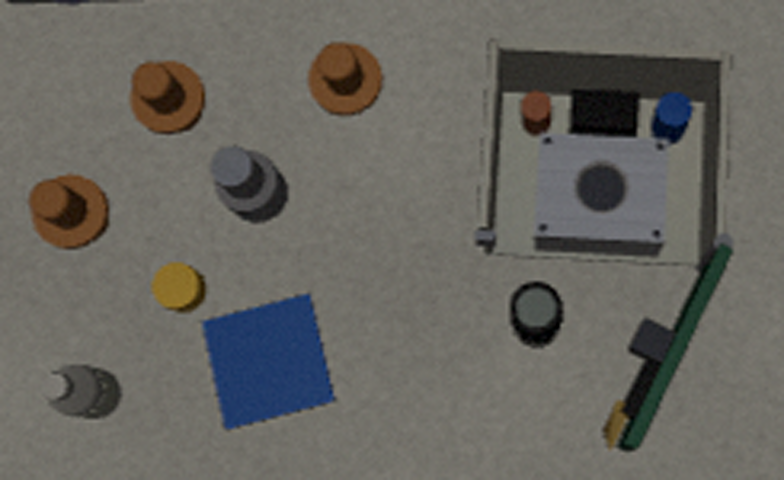

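The sleeve farthest left is pixel (121,176), at world (0.591, 0.309). Its neck top and flange heights (93 and 48 mm) match the description. The look-alikes are at (151,140), y=0.227, and (207,134), y=0.068. The crop agrees: it is the bronze part left of the spindle and above the bottle. Next comes the bay pose.

```bash
cat >> h.py <<'E'
def bay(f):
    z=np.load('pics/%s.npz'%f); im,d=z['im'],z['d']; P=pts('top',d); P[d<=0]=np.nan
    s=np.zeros(d.shape,bool); s[120:192,244:332]=1
    m=(s&(P[...,2]>.068)&(P[...,2]<.081)).astype(np.uint8); m[:152]=0;m[:,:266]=0;m[:,311:]=0
    m=cv2.morphologyEx(m,cv2.MORPH_OPEN,np.ones((3,3)))
    r=cv2.minAreaRect((P[m>0][:,:2]*1000).astype(np.float32)); print('block',r,m.sum())
    # hull of pixels cast at z=.075
    c=max(cv2.findContours(m,0,2)[0],key=cv2.contourArea)[:,0]
    g=np.array([ray('top',u,v,.075)[:2]*1000 for u,v in c],np.float32); print('block px',cv2.minAreaRect(g))
    g=cv2.cvtColor(im,cv2.COLOR_RGB2GRAY); q=g[155:183,272:304]; k=(q<75).astype(np.uint8)
    c=max(cv2.findContours(k,0,2)[0],key=cv2.contourArea)+np.array([272,155]); (e,ax,_)=cv2.fitEllipse(c); print('bore ell',e,ax,ray('top',*e,.075))
    return P,m
E
python3 - <<'E'
from h import *
P,m=bay('top0')
w=(P[...,2]>.114)&(P[...,2]<.126)
w[:118]=0;w[190:]=0;w[:,:244]=0;w[:,332:]=0
q=P[w][:,:2]*1000; print('walls',len(q),cv2.minAreaRect(q.astype(np.float32)))
for nm,sel in (('back',q[(q[:,0]>690)]),('left',q[(q[:,1]>-85)&(q[:,0]<690)]),('right',q[(q[:,1]<-240)&(q[:,0]<690)])):
    if len(sel)>10: print(nm,len(sel),sel.mean(0),cv2.fitLine(sel.astype(np.float32),2,0,.01,.01).ravel())
# door top
z=np.load('pics/top0.npz'); hsv=cv2.cvtColor(z['im'],cv2.COLOR_RGB2HSV)
D=(hsv[...,0]>60)&(hsv[...,0]<95)&(hsv[...,1]>90)&(P[...,2]>.122)&(P[...,2]<.138); D[:183]=0;D[255:]=0
q=P[D][:,:2]*1000; print('door',cv2.minAreaRect(q.astype(np.float32)),cv2.boxPoints(cv2.minAreaRect(q.astype(np.float32))))
K=(P[...,2]>.095)&(P[...,2]<.122);K[:210]=0;K[255:]=0;K[:,:285]=0;K[:,330:]=0
q=P[K]; print('keeper etc',len(q),q[q[:,0]>.41].max(0),q[q[:,0]>.41].min(0))
print(ray('top',288,169,.075))
E
```

```text
block ((592.7169799804688, -153.96148681640625), (110.0318832397461, 91.46836853027344), 85.11507415771484) 1155
block px ((592.043701171875, -153.9288330078125), (110.07766723632812, 90.89353942871094), 85.62384033203125)
bore ell (287.40228271484375, 168.24168395996094) (13.981704711914062, 14.763931274414062) [ 0.59202874 -0.15423159  0.075     ]
walls 634 ((618.6702880859375, -158.33544921875), (204.16915893554688, 169.92156982421875), 85.37578582763672)
back 255 [ 698.05507654 -151.46507983] [ 5.8873165e-02  9.9826545e-01  6.9805505e+02 -1.5146507e+02]
left 162 [617.55817059 -59.86735952] [ 9.9672514e-01 -8.0864385e-02  6.1755817e+02 -5.9867359e+01]
right 205 [ 608.29597641 -251.01204706] [ 9.9781418e-01 -6.6081978e-02  6.0829596e+02 -2.5101205e+02]
door ((450.93939208984375, -207.04165649414062), (11.175408363342285, 175.7747344970703), 61.87480163574219) [[ 370.79578 -170.53947]
 [ 525.81494 -253.39964]
 [ 531.083   -243.54384]
 [ 376.06384 -160.68367]]
keeper etc 295 [ 0.47346414 -0.1677507   0.12153506] [ 0.41123408 -0.21281446  0.09557399]
[ 0.58986967 -0.15577489  0.075     ]
```

Every measurement fits the sizes given: block 110x91 mm, leaf 176x11 mm, bore about 41 mm. The bore is at (0.592, -0.154) and the bay yaw is about -0.07. I go above the eyepiece first.

Emit:
servo_tool(
  commands=[
    [[-382,0,400,0.436],[-382,0,400,0.436],[-382,0,400,0.436],[-382,0,400,0.436],[-382,0,400,0.436],[-382,0,400,0.436],[-382,0,400,0.436],[-382,0,400,0.436],[-382,0,400,0.436],[-382,0,400,0.436],[-382,0,400,0.436],[-382,0,400,0.436],[-382,0,400,0.436],[-382,0,400,0.436],[-382,0,400,0.436],[-382,0,400,0.436],[-382,0,400,0.436]],
  ],
  gripper=0.6,
)

```text
t: 1.52
eef_pos: [0.4858, -0.0976, 0.231]
tool_rot: [[-0.0, -0.001, 1.0], [-1.0, -0.001, -0.0], [0.001, -1.0, -0.001]]
ft_force: [-0.0, 0.3, 0.4]
gripper_width: 0.0681
```

Run:
```python
from h import *
s=arm.observe();print(s['t'],s['eef_pos'],s['tool_rot'].round(4),s['ft_force'],s['gripper_width'],np.array(s['qpos']).round(3))
shot('wrist','w1')
```

```text
1.5167 [ 0.48580111 -0.09758383  0.23095511] [[-5.e-04 -9.e-04  1.e+00]
 [-1.e+00 -6.e-04 -5.e-04]
 [ 6.e-04 -1.e+00 -9.e-04]] [-0.01394022  0.31805093  0.42990195] 0.06810437888986583 [-2.480e-01 -7.900e-02  1.978e+00 -1.000e-03  1.244e+00  1.324e+00]
```

View pics/w1.png

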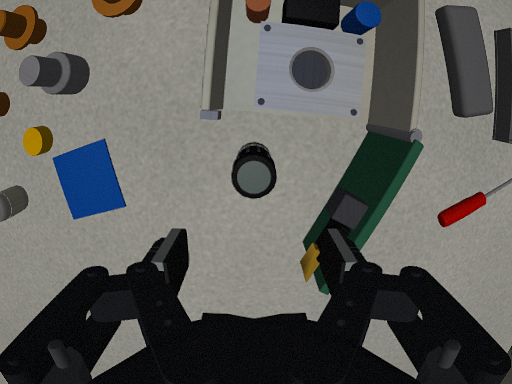

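The wrist view shows the eyepiece top at (254,175), the bore at (311,68) and the mat at (90,178). I cast rays from these to cross-check the top camera.

```bash
cat >> h.py <<'E'
def wray(u,v,z,s):
    m=arm.camera_model('wrist'); du,dv=u-m['cx'],v-m['cy']; r=np.hypot(du,dv); th=r/m['fx']
    c=np.array([du/r*np.sin(th),dv/r*np.sin(th),np.cos(th)]); H=np.array(m['hand_eye'])
    R=np.array(s['tool_rot']); o=R@H[:3,3]+np.array(s['eef_pos']); w=R@(H[:3,:3]@c); return o+w*(z-o[2])/w[2]
E
python3 - <<'E'
from h import *
s=arm.observe(); im=np.load('pics/w1.npz')['im']; g=cv2.cvtColor(im,cv2.COLOR_RGB2GRAY)
k=(g[40:100,280:340]<80).astype(np.uint8); c=max(cv2.findContours(k,0,1)[0],key=cv2.contourArea)+np.array([280,40])
p=np.array([wray(u,v,.075,s)[:2]*1000 for u,v in c[:,0]],np.float32); print('bore',cv2.fitEllipse(p),cv2.fitEllipse(c))
c=None
for t in (80,100,120):
    k=(g[150:205,228:282]>t).astype(np.uint8); k[0]=0
    n,l,st,ce=cv2.connectedComponentsWithStats(k); i=l[25,26]; 
    if i: 
        c=max(cv2.findContours((l==i).astype(np.uint8),0,1)[0],key=cv2.contourArea)+np.array([228,150]); p=np.array([wray(u,v,.1,s)[:2]*1000 for u,v in c[:,0]],np.float32); print('eye',t,cv2.fitEllipse(p))
hsv=cv2.cvtColor(im,cv2.COLOR_RGB2HSV); k=((hsv[...,0]>100)&(hsv[...,0]<125)&(hsv[...,1]>140)).astype(np.uint8); k[:,:40]=0;k[:,150:]=0
c=max(cv2.findContours(k,0,1)[0],key=cv2.contourArea); p=np.array([wray(u,v,.004,s)[:2]*1000 for u,v in c[:,0]],np.float32); print('mat',cv2.minAreaRect(p))
for u,v in ((267,21),(372,36),(255,108),(364,116)): print('block corner-ish',wray(u,v,.075,s))
E
```

```text
bore ((592.8743286132812, -155.84848022460938), (39.170188903808594, 39.36384963989258), 51.02735900878906) ((310.8629455566406, 69.21791076660156), (37.32281494140625, 39.051116943359375), 129.4550323486328)
eye 80 ((487.7366943359375, -98.08601379394531), (30.247699737548828, 30.41876792907715), 15.27960205078125)
mat ((460.50213623046875, 141.3778839111328), (99.0499038696289, 100.15167999267578), 13.407269477844238)
block corner-ish [ 0.64206424 -0.11189263  0.075     ]
block corner-ish [ 0.63427158 -0.2220843   0.075     ]
block corner-ish [ 0.55220259 -0.09983639  0.075     ]
block corner-ish [ 0.5474458  -0.21340422  0.075     ]
```

Emit:
servo_tool(
  commands=[
    [[0,40,2,0],[0,80,2,0],[0,115,2,0],[0,145,2,0],[0,165,2,0],[0,175,2,0],[0,175,2,0]],
  ],
)

```text
t: 2.15
eef_pos: [0.4856, -0.0975, 0.0536]
tool_rot: [[-0.002, -0.006, 1.0], [-1.0, 0.001, -0.002], [-0.001, -1.0, -0.006]]
ft_force: [-0.0, 0.3, -0.7]
gripper_width: 0.0682
```

Emit:
servo_tool(
  commands=[
    [[0,0,0,0],[0,0,0,0],[0,0,0,0],[0,0,0,0],[0,0,0,0],[0,0,0,0],[0,0,0,0]],
  ],
  gripper=0,
  newtons=30,
)

```text
t: 2.73
eef_pos: [0.49, -0.0974, 0.0582]
tool_rot: [[0.0, 0.004, 1.0], [-1.0, -0.001, 0.0], [0.001, -1.0, 0.004]]
ft_force: [-1.0, -1.7, 7.0]
gripper_width: 0.0433
```

Emit:
servo_tool(
  commands=[
    [[0,0,0,0],[0,0,0,0],[0,0,0,0],[0,0,0,0]],
  ],
  gripper=-1,
  newtons=40,
)

```text
t: 3.07
eef_pos: [0.49, -0.0974, 0.0582]
tool_rot: [[0.0, 0.003, 1.0], [-1.0, -0.001, 0.0], [0.001, -1.0, 0.003]]
ft_force: [-0.7, -1.3, 7.1]
gripper_width: 0.0431
```

Emit:
servo_tool(
  commands=[
    [[0,-10,0,0],[0,-30,0,0],[0,-60,0,0],[0,-90,0,0],[0,-90,0,0]],
  ],
)

```text
t: 3.48
eef_pos: [0.4924, -0.0975, 0.153]
tool_rot: [[0.0, 0.01, 1.0], [-1.0, -0.002, 0.0], [0.002, -1.0, 0.01]]
ft_force: [1.4, -0.7, -0.9]
gripper_width: 0.0431
```

Run:
```python
from h import *
s=arm.observe();print(s['t'],s['eef_pos'],s['ft_force'],s['gripper_width'])
shot('wrist','w2')
```

```text
3.4833 [ 0.49236396 -0.0974511   0.15300695] [ 1.36268512 -0.6784472  -0.86056148] 0.043106110846660696
```

View pics/w2.png

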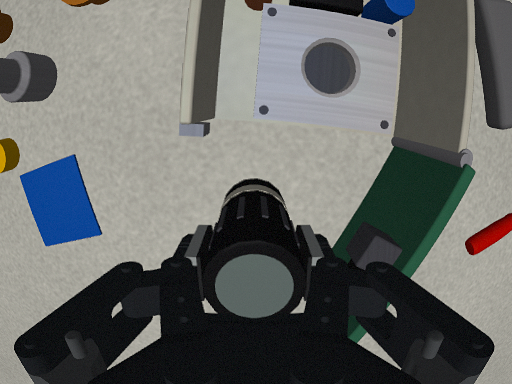

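The eyepiece is held upright between the pads, with its cap at (255,285). Now to the mat.

Emit:
servo_tool(
  commands=[
    [[-30,0,-4,0],[-65,0,-9,0],[-100,0,-14,0],[-135,0,-19,0],[-170,0,-24,0],[-205,0,-28,0],[-230,0,-29,0],[-240,0,-29,0],[-240,0,-29,0],[-240,0,-29,0]],
  ],
)

```text
t: 4.37
eef_pos: [0.4585, 0.143, 0.1453]
tool_rot: [[0.002, -0.002, 1.0], [-1.0, -0.001, 0.002], [0.001, -1.0, -0.002]]
ft_force: [0.2, 0.9, -1.1]
gripper_width: 0.0429
```

Run:
```python
from h import *
s=arm.observe();print(s['t'],s['eef_pos'],s['tool_rot'].round(3),s['ft_force'],s['gripper_width'])
shot('wrist','w3')
```

```text
4.3667 [0.45847483 0.14300077 0.14533135] [[ 0.002 -0.002  1.   ]
 [-1.    -0.001  0.002]
 [ 0.001 -1.    -0.002]] [ 0.24028109  0.92970065 -1.13650779] 0.04292966282517478
```

View pics/w3.png

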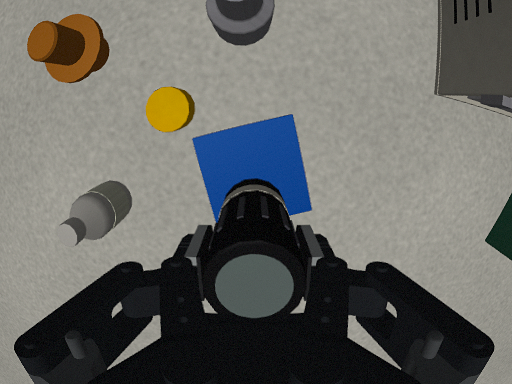

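Emit:
servo_tool(
  commands=[
    [[0,25,2,0],[0,50,2,0],[0,68,2,0],[0,76,2,0],[0,80,2,0],[0,82,2,0],[0,82,2,0],[0,82,2,0]],
  ],
)

```text
t: 5.08
eef_pos: [0.4625, 0.1432, 0.0654]
tool_rot: [[-0.001, 0.002, 1.0], [-1.0, 0.0, -0.001], [-0.0, -1.0, 0.002]]
ft_force: [0.1, -0.1, -1.6]
gripper_width: 0.0432
```

Emit:
servo_tool(
  commands=[
    [[0,1,0,0],[0,2,0,0],[0,3,0,0],[0,3,0,0],[0,3,0,0]],
  ],
)

```text
t: 5.5
eef_pos: [0.4621, 0.1435, 0.0623]
tool_rot: [[0.0, 0.002, 1.0], [-1.0, 0.0, 0.0], [-0.0, -1.0, 0.002]]
ft_force: [-0.7, -0.8, 5.2]
gripper_width: 0.0432
```

Contact at 5 N. Release, opening slowly and only partly.

Emit:
servo_tool(
  commands=[
    [[0,-1,0,0],[0,-1,0,0],[0,-1,0,0],[0,-1,0,0]],
  ],
  gripper=0.3,
)

```text
t: 5.83
eef_pos: [0.4612, 0.1433, 0.0621]
tool_rot: [[-0.0, -0.0, 1.0], [-1.0, -0.0, -0.0], [0.0, -1.0, -0.0]]
ft_force: [0.3, -0.4, -0.7]
gripper_width: 0.0556
```

Emit:
servo_tool(
  commands=[
    [[0,0,0,0],[0,0,0,0],[0,0,0,0],[0,-15,0,0],[0,-45,0,0],[0,-80,0,0],[0,-120,0,0],[0,-145,0,0],[0,-145,0,0]],
  ],
  gripper=0.6,
)

```text
t: 6.58
eef_pos: [0.4657, 0.1444, 0.2146]
tool_rot: [[-0.0, 0.012, 1.0], [-1.0, 0.003, -0.0], [-0.003, -1.0, 0.012]]
ft_force: [1.0, 0.5, 1.2]
gripper_width: 0.0679
```

Run:
```python
from h import *
s=arm.observe();print(s['t'],s['eef_pos'],s['tool_rot'].round(3),s['ft_force'],s['gripper_width'])
shot('wrist','w4')
```

```text
6.5833 [0.46566158 0.14436809 0.21457629] [[-0.     0.012  1.   ]
 [-1.     0.003 -0.   ]
 [-0.003 -1.     0.012]] [0.99267716 0.45580405 1.20020283] 0.06788598790153264
```

View pics/w4.png

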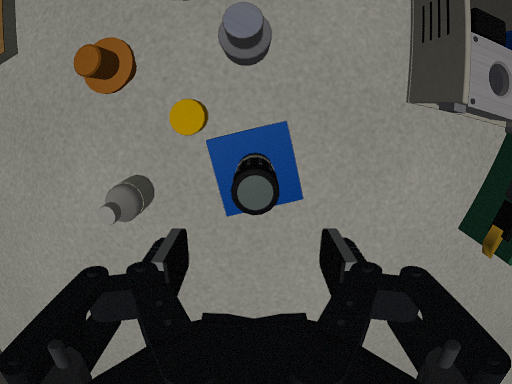

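The eyepiece stands on the mat, cap at (255,190). Next is the sleeve.

Emit:
servo_tool(
  commands=[
    [[-30,0,24,0],[-60,0,48,0],[-90,0,72,0],[-120,0,95,0],[-145,0,114,0],[-158,0,124,0],[-165,0,129,0],[-165,0,129,0],[-165,0,129,0],[-165,0,129,0]],
  ],
  gripper=1,
)

```text
t: 7.47
eef_pos: [0.5893, 0.307, 0.2064]
tool_rot: [[-0.001, -0.002, 1.0], [-1.0, -0.001, -0.001], [0.001, -1.0, -0.002]]
ft_force: [-0.3, 0.1, 0.7]
gripper_width: 0.0853
```

Run:
```python
from h import *
s=arm.observe();print(s['t'],s['eef_pos'],s['tool_rot'].round(3),s['ft_force'],s['gripper_width'])
im,d=shot('wrist','w5')
hsv=cv2.cvtColor(im,cv2.COLOR_RGB2HSV); k=((hsv[...,0]<16)&(hsv[...,1]>110)&(hsv[...,2]>40)).astype(np.uint8)
n,l,st,ce=cv2.connectedComponentsWithStats(k)
for i in range(1,n):
    if st[i,4]>200: print(st[i],ce[i])
```

```text
7.4667 [0.58928446 0.30696941 0.20635137] [[-0.001 -0.002  1.   ]
 [-1.    -0.001 -0.001]
 [ 0.001 -1.    -0.002]] [-0.33773281  0.05925719  0.66212629] 0.08526084196475114
[ 301   43   62   62 1691] [330.30928445  73.89828504]
[442  55  49  41 594] [465.37542088  76.13468013]
[426  64  24  33 234] [434.33333333  80.02136752]
[ 220  139   63   62 1666] [250.19867947 168.11164466]
```

View pics/w5.png

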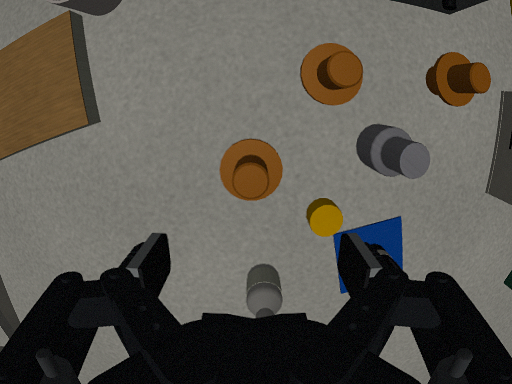

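Run:
```python
from h import *
s=arm.observe(); im=np.load('pics/w5.npz')['im']
print('neck',wray(250,180,.093,s)); 
hsv=cv2.cvtColor(im,cv2.COLOR_RGB2HSV); k=((hsv[...,0]<16)&(hsv[...,1]>110)&(hsv[...,2]>40)).astype(np.uint8)
n,l,st,ce=cv2.connectedComponentsWithStats(k); i=l[150,250]
c=max(cv2.findContours((l==i).astype(np.uint8),0,1)[0],key=cv2.contourArea)[:,0]
p=np.array([wray(u,v,.048,s)[:2]*1000 for u,v in c],np.float32); print(cv2.minEnclosingCircle(p),cv2.fitEllipse(p))
cv2.imwrite('pics/c5.png',cv2.resize(im[120:220,190:310],None,fx=5,fy=5)[:,:,::-1])
```

```text
neck [0.5926894 0.309701  0.093    ]
((591.7697143554688, 309.56060791015625), 32.989383697509766) ((592.3132934570312, 310.19183349609375), (60.4455451965332, 61.757972717285156), 53.66291046142578)
```

View pics/c5.png

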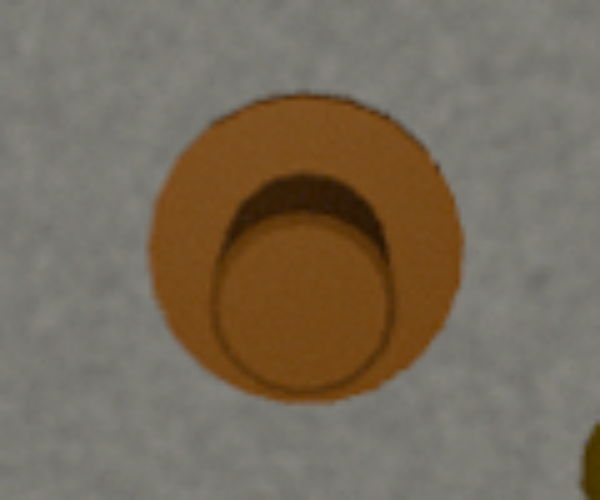

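Emit:
servo_tool(
  commands=[
    [[-2,40,3,0],[-2,80,3,0],[-2,110,3,0],[-2,130,3,0],[-2,142,3,0],[-2,146,3,0],[-2,146,3,0],[-2,146,3,0]],
  ],
)

```text
t: 8.18
eef_pos: [0.5945, 0.3104, 0.0631]
tool_rot: [[-0.001, 0.002, 1.0], [-1.0, 0.001, -0.001], [-0.001, -1.0, 0.002]]
ft_force: [0.0, -0.8, 0.1]
gripper_width: 0.0856
```

Emit:
servo_tool(
  commands=[
    [[0,0,0,0],[0,0,0,0],[0,0,0,0],[0,0,0,0],[0,0,0,0],[0,0,0,0],[0,0,0,0],[0,0,0,0],[0,0,0,0],[0,0,0,0]],
  ],
  gripper=-1,
  newtons=80,
)

```text
t: 9.02
eef_pos: [0.5943, 0.3105, 0.0626]
tool_rot: [[-0.0, 0.002, 1.0], [-1.0, 0.001, -0.0], [-0.001, -1.0, 0.002]]
ft_force: [-0.4, -0.7, 5.4]
gripper_width: 0.032
```

Emit:
servo_tool(
  commands=[
    [[0,-10,0,0],[0,-30,0,0],[0,-60,0,0],[0,-90,0,0],[0,-120,0,0],[0,-150,0,0],[0,-165,0,0],[0,-165,0,0]],
  ],
)

```text
t: 9.68
eef_pos: [0.5954, 0.3114, 0.2316]
tool_rot: [[-0.0, 0.007, 1.0], [-1.0, 0.004, -0.0], [-0.004, -1.0, 0.007]]
ft_force: [1.1, -0.3, -2.0]
gripper_width: 0.0321
```

Emit:
servo_tool(
  commands=[
    [[20,0,0,0],[50,0,0,0],[85,0,0,0],[120,0,0,0],[155,0,0,0],[190,0,0,0],[225,0,0,0],[260,0,0,0],[295,0,0,0],[330,0,0,0],[360,0,0,0],[385,0,0,0],[400,0,0,0],[400,0,0,0],[400,0,0,0],[400,0,0,0]],
  ],
)

```text
t: 11.02
eef_pos: [0.5927, -0.0886, 0.2251]
tool_rot: [[-0.0, -0.002, 1.0], [-1.0, 0.001, -0.0], [-0.001, -1.0, -0.002]]
ft_force: [0.8, 0.7, -3.4]
gripper_width: 0.0318
```

Run:
```python
from h import *
s=arm.observe();print(s['t'],s['eef_pos'],s['tool_rot'].round(3),s['ft_force'],s['gripper_width'])
shot('wrist','w6')
s=arm.observe();print(s['eef_pos'])
```

```text
11.0167 [ 0.59271757 -0.08864381  0.22510437] [[-0.    -0.002  1.   ]
 [-1.     0.001 -0.   ]
 [-0.001 -1.    -0.002]] [ 0.77733007  0.72093938 -3.38347983] 0.03184009703745415
[ 0.59292148 -0.08836137  0.22544563]
```

View pics/w6.png

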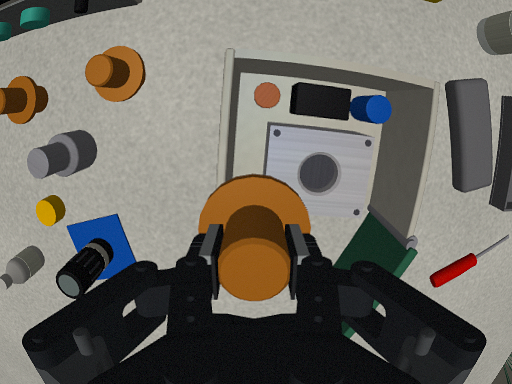

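The sleeve is held, flange centred near (255,225), and the bore shows clearly at (320,173). I measure both in the same view.

Run:
```python
from h import *
s=arm.observe(); im=np.load('pics/w6.npz')['im']; g=cv2.cvtColor(im,cv2.COLOR_RGB2GRAY); z0=s['eef_pos'][2]
for t in (70,80,95):
    k=(g[148:198,292:346]<t).astype(np.uint8); c=max(cv2.findContours(k,0,1)[0],key=cv2.contourArea)+np.array([292,148])
    p=np.array([wray(u,v,.075,s)[:2]*1000 for u,v in c[:,0]],np.float32); print('bore',t,cv2.fitEllipse(p),cv2.fitEllipse(c)[0])
hsv=cv2.cvtColor(im,cv2.COLOR_RGB2HSV); k=((hsv[...,0]<16)&(hsv[...,1]>110)&(hsv[...,2]>40)).astype(np.uint8)
n,l,st,ce=cv2.connectedComponentsWithStats(k); i=l[185,255]
c=max(cv2.findContours((l==i).astype(np.uint8),0,1)[0],key=cv2.contourArea)[:,0]; 
fl=c[(c[:,1]<218)]; 
from scipy.optimize import least_squares
def circ(p):
    r=least_squares(lambda q:np.hypot(p[:,0]-q[0],p[:,1]-q[1])-q[2],[*p.mean(0),30]); return r.x,np.abs(r.fun).max()
for dz in (-.0146,-.0226): print('flange',circ(np.array([wray(u,v,z0+dz,s)[:2]*1000 for u,v in fl])))
nk=c[c[:,1]>275]; print('neck',circ(np.array([wray(u,v,z0+.0304,s)[:2]*1000 for u,v in nk])),len(nk))
print(s['eef_pos'])
cv2.imwrite('pics/c6.png',cv2.resize(im[110:310,180:390],None,fx=2.8,fy=2.8)[:,:,::-1])
```

```text
bore 70 ((595.9052124023438, -153.60858154296875), (33.04109191894531, 37.78425979614258), 43.080379486083984) (316.9341125488281, 171.3980255126953)
bore 80 ((594.6961059570312, -154.77618408203125), (36.937339782714844, 39.283905029296875), 40.726531982421875) (317.9317626953125, 172.5095672607422)
bore 95 ((594.2806396484375, -155.17955017089844), (38.89179992675781, 39.33794021606445), 23.0626163482666) (318.2688903808594, 172.88427734375)
flange (array([608.74276601, -88.95066355,  17.32190225]), np.float64(13.631125908131551))
flange (array([606.06555128, -88.95323805,  18.20420581]), np.float64(14.325437084253466))<stdin>:12: RuntimeWarning: Mean of empty slice.
  ret = ret.dtype.type(ret / rcount)
Traceback (most recent call last):
TypeError: Value after * must be an iterable, not numpy.float64
```

Run:
```python
from h import *
from scipy.optimize import least_squares
s=arm.observe(); im=np.load('pics/w6.npz')['im']; z0=s['eef_pos'][2]
hsv=cv2.cvtColor(im,cv2.COLOR_RGB2HSV); k=((hsv[...,0]<18)&(hsv[...,1]>100)&(hsv[...,2]>25)).astype(np.uint8)
k[:165]=0;k[310:]=0;k[:,:190]=0;k[:,320:]=0
cols=range(205,306,2); fl=np.array([(u,np.argmax(k[:,u])) for u in cols]); fl=fl[fl[:,1]>0]; fl=fl[fl[:,1]<226]
nk=np.array([(u,383-np.argmax(k[::-1,u])) for u in range(226,284,2)]); nk=nk[(nk[:,1]<305)&(nk[:,1]>270)]
def circ(p,R):
    r=least_squares(lambda q:np.hypot(p[:,0]-q[0],p[:,1]-q[1])-R,p.mean(0)+[-10,0] if R>20 else p.mean(0)+[10,0]); return r.x.round(2),np.abs(r.fun).max().round(2),len(p)
for dz in (-.0146,-.0226): print('flange',circ(np.array([wray(u,v,z0+dz,s)[:2]*1000 for u,v in fl]),33))
print('neck',circ(np.array([wray(u,v,z0+.0304,s)[:2]*1000 for u,v in nk]),17)); print(s['eef_pos'])
cv2.imwrite('pics/c6.png',cv2.resize(im[110:310,180:390],None,fx=2.8,fy=2.8)[:,:,::-1])
```

```text
flange (array([591.06, -88.85]), np.float64(1.0), 51)
flange (array([589.41, -88.91]), np.float64(0.49), 51)
neck (array([592.67, -88.93]), np.float64(0.36), 29)
[ 0.59292148 -0.08836137  0.22544563]
```

View pics/c6.png

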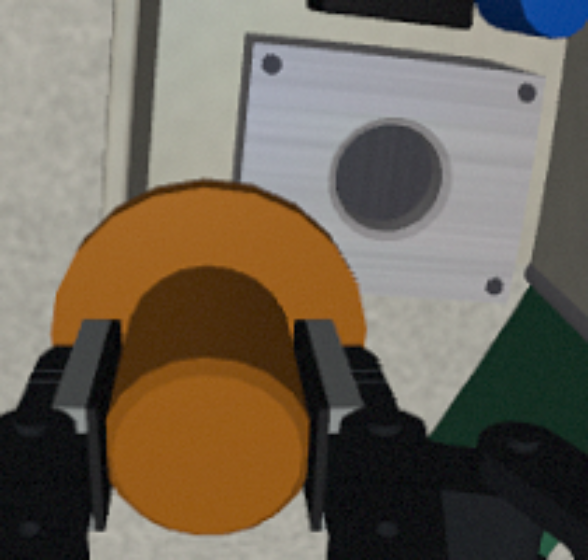

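Emit:
servo_tool(
  commands=[
    [[20,0,1,0],[45,0,2,0],[62,0,2,0],[67,0,2,0],[67,0,2,0],[67,20,2,0],[67,40,2,0],[67,55,2,0],[67,65,2,0],[67,70,2,0],[67,70,2,0],[67,70,2,0],[67,70,2,0]],
  ],
)

```text
t: 12.15
eef_pos: [0.5963, -0.1567, 0.1577]
tool_rot: [[0.0, 0.002, 1.0], [-1.0, -0.001, 0.0], [0.001, -1.0, 0.002]]
ft_force: [-0.0, -0.0, -3.2]
gripper_width: 0.0318
```

Run:
```python
from h import *
s=arm.observe();print(s['t'],s['eef_pos'],s['tool_rot'].round(3),s['ft_force'],s['gripper_width'])
shot('wrist','w7')
im,d=shot('side','s7'); cv2.imwrite('pics/cs7.png',cv2.resize(im[100:240,170:330],None,fx=4,fy=4,interpolation=2)[:,:,::-1])
```

```text
12.15 [ 0.59630654 -0.15672074  0.1576816 ] [[ 0.     0.002  1.   ]
 [-1.    -0.001  0.   ]
 [ 0.001 -1.     0.002]] [-1.03410989e-02 -2.02293869e-03 -3.20756257e+00] 0.03177272263958875
```

View pics/w7.png

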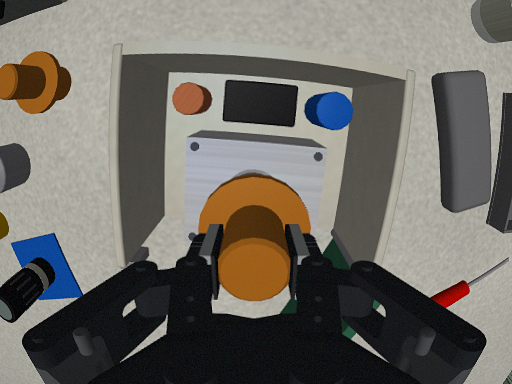

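View pics/cs7.png

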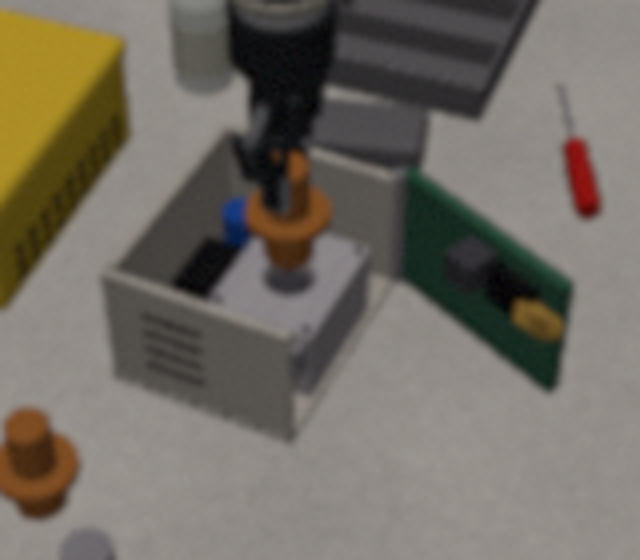

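Run:
```python
from h import *
s=arm.observe()
a,b,c=[wray(u,v,.075,s)[:2] for u,v in ((194.5,147),(318,157),(191.5,237))]; print(a,b,c,(b+c)/2,np.linalg.norm(a-b),np.linalg.norm(a-c))
# w6 screw holes
s6=dict(tool_rot=s['tool_rot'],eef_pos=[.59292,-.08836,.22545])
f=lambda u,v:wray(180+u/2.8,110+v/2.8,.075,s6)[:2]
a,b,c=f(271,64),f(527,93),f(494,286); print((a+c)/2,np.linalg.norm(a-b),np.linalg.norm(b-c)); print(f(389.5,178.5))
im=np.load('pics/w7.npz')['im']; cv2.imwrite('pics/c7.png',cv2.resize(im[125:265,170:340],None,fx=4,fy=4)[:,:,::-1])
```

```text
[ 0.63407104 -0.11173201] [ 0.6262426 -0.2076212] [ 0.55813075 -0.1048281 ] [ 0.59218667 -0.15622465] 0.09620821210180334 0.07625347267063973
[ 0.59340431 -0.15656689] 0.09671247476803811 0.07611184279127185
[ 0.5941095  -0.15614187]
```

View pics/c7.png

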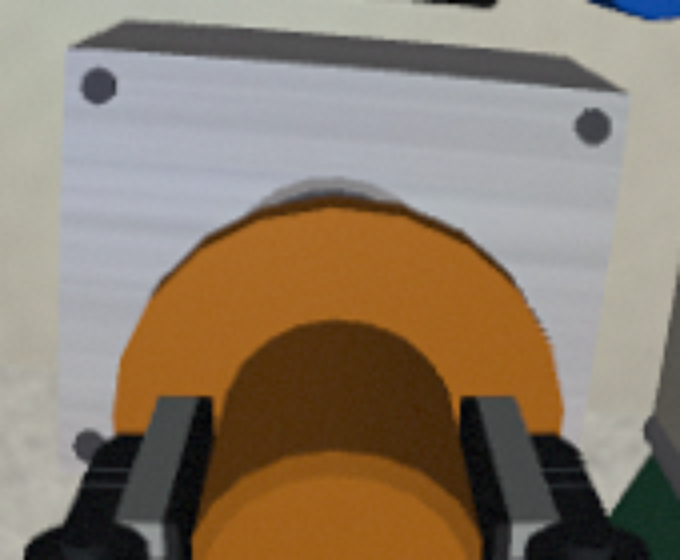

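Emit:
servo_tool(
  commands=[
    [[-1,6,-1,0],[-1,12,-1,0],[-1,17,-1,0],[-1,21,-1,0],[-1,24,-1,0],[-1,24,-1,0],[-1,24,-1,0]],
  ],
)

```text
t: 12.83
eef_pos: [0.5945, -0.1556, 0.1319]
tool_rot: [[-0.0, 0.0, 1.0], [-1.0, 0.0, -0.0], [-0.0, -1.0, 0.0]]
ft_force: [1.4, 0.7, -4.5]
gripper_width: 0.0316
```

Emit:
servo_tool(
  commands=[
    [[0,2,0,0],[0,4,0,0],[0,6,0,0],[0,8,0,0],[0,8,0,0],[0,8,0,0]],
  ],
)

```text
t: 13.33
eef_pos: [0.5946, -0.1557, 0.1242]
tool_rot: [[-0.0, 0.001, 1.0], [-1.0, 0.0, -0.0], [-0.0, -1.0, 0.001]]
ft_force: [2.6, 1.4, -3.2]
gripper_width: 0.0321
```

Emit:
servo_tool(
  commands=[
    [[-0.4,2,0.7,0],[-0.4,4,0.7,0],[-0.4,6,0.7,0],[-0.4,8,0.7,0],[-0.4,10,0.7,0],[-0.4,10,0.7,0]],
  ],
)

```text
t: 13.83
eef_pos: [0.5954, -0.1557, 0.1163]
tool_rot: [[-0.0, 0.001, 1.0], [-1.0, -0.001, -0.0], [0.001, -1.0, 0.001]]
ft_force: [-0.9, 0.7, 7.4]
gripper_width: 0.0318
```

Emit:
servo_tool(
  commands=[
    [[0,2,0,0],[0,4,0,0],[0,6,0,0],[0,8,0,0],[0,10,0,0],[0,12,0,0],[0,14,0,0],[0,14,0,0]],
  ],
)

```text
t: 14.5
eef_pos: [0.5955, -0.1557, 0.1023]
tool_rot: [[-0.0, 0.001, 1.0], [-1.0, -0.001, -0.0], [0.001, -1.0, 0.001]]
ft_force: [-1.5, 1.8, 5.6]
gripper_width: 0.0318
```

Emit:
servo_tool(
  commands=[
    [[0,2,0,0],[0,4,0,0],[0,5,0,0],[0,6,0,0],[0,7,0,0],[0,7,0,0],[0,7,0,0]],
  ],
)

```text
t: 15.08
eef_pos: [0.5955, -0.1558, 0.0976]
tool_rot: [[-0.0, 0.001, 1.0], [-1.0, -0.001, -0.0], [0.001, -1.0, 0.001]]
ft_force: [-6.7, 3.6, 17.9]
gripper_width: 0.032
```

Emit:
servo_tool(
  commands=[
    [[0,1,0,0],[0,2,0,0],[0,2,0,0],[0,2,0,0]],
  ],
)

```text
t: 15.42
eef_pos: [0.5956, -0.1558, 0.0975]
tool_rot: [[-0.0, 0.001, 1.0], [-1.0, -0.001, -0.0], [0.001, -1.0, 0.001]]
ft_force: [-10.4, 3.7, 27.2]
gripper_width: 0.0317
```

It has stopped hard at the home height: 0.1 mm of travel for 9 N more. Unload, release and lift.

Emit:
servo_tool(
  commands=[
    [[0,-3,0,0],[0,-4,0,0],[0,-4,0,0]],
  ],
)

```text
t: 15.67
eef_pos: [0.5955, -0.1558, 0.0976]
tool_rot: [[-0.0, 0.001, 1.0], [-1.0, -0.001, -0.0], [0.001, -1.0, 0.001]]
ft_force: [-3.0, 1.4, 11.1]
gripper_width: 0.0317
```

Emit:
servo_tool(
  commands=[
    [[0,0,0,0],[0,0,0,0],[0,0,0,0],[0,0,0,0],[0,0,0,0],[0,0,0,0],[0,-15,0,0],[0,-40,0,0],[0,-75,0,0],[0,-110,0,0],[0,-130,0,0],[0,-130,0,0],[0,-130,0,0]],
  ],
  gripper=0.6,
)

```text
t: 16.75
eef_pos: [0.5961, -0.1557, 0.2273]
tool_rot: [[-0.0, 0.004, 1.0], [-1.0, -0.001, -0.0], [0.001, -1.0, 0.004]]
ft_force: [0.3, -0.1, -0.2]
gripper_width: 0.0686
```

Run:
```python
from h import *
s=arm.observe();print(s['t'],s['eef_pos'],s['tool_rot'].round(3),s['ft_force'],s['gripper_width'])
shot('wrist','w8')
im,d=shot('side','s8'); cv2.imwrite('pics/cs8.png',cv2.resize(im[100:240,170:330],None,fx=4,fy=4,interpolation=2)[:,:,::-1])
P=pts('side',d); hsv=cv2.cvtColor(im,cv2.COLOR_RGB2HSV)
k=(hsv[...,0]<18)&(hsv[...,1]>100)&(hsv[...,2]>25)&(d>0)&(P[...,2]>.05)
k[:, :215]=0;k[200:]=0;k[:,275:]=0
q=P[k]; q=q[(abs(q[:,0]-.593)<.04)&(abs(q[:,1]+.156)<.04)]; print(len(q),np.histogram(q[:,2],bins=np.arange(.05,.16,.005)))
t=q[q[:,2]>.122]; print(np.median(t,0))
```

```text
16.75 [ 0.59613726 -0.15573799  0.22733786] [[-0.     0.004  1.   ]
 [-1.    -0.001 -0.   ]
 [ 0.001 -1.     0.004]] [ 0.2611639  -0.0630148  -0.20956697] 0.06856746298580133
303 (array([ 0,  0,  0,  0,  0,  6, 95, 50, 15,  9, 16, 11, 11, 11, 12, 53, 14,
        0,  0,  0,  0]), array([0.05 , 0.055, 0.06 , 0.065, 0.07 , 0.075, 0.08 , 0.085, 0.09 ,
       0.095, 0.1  , 0.105, 0.11 , 0.115, 0.12 , 0.125, 0.13 , 0.135,
       0.14 , 0.145, 0.15 , 0.155]))
[ 0.5897129  -0.15339904  0.1284393 ]
```

View pics/cs8.png

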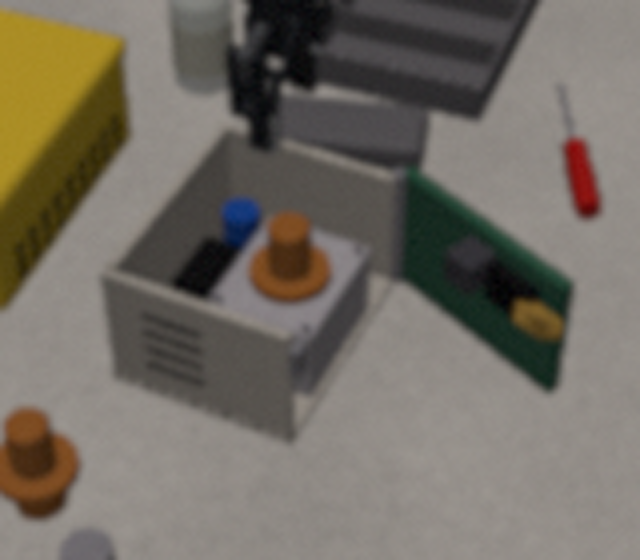

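View pics/w8.png

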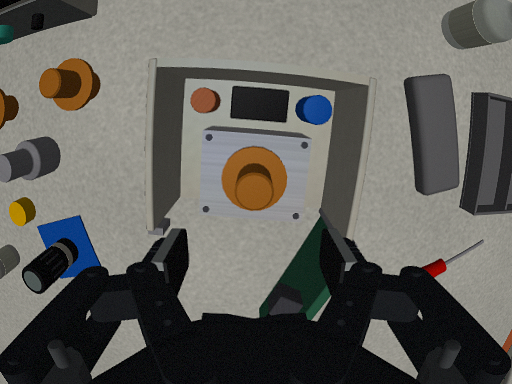

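The sleeve is home: neck top measured at 128.4 mm, shoulder on the block. Now I close the fingers and go outside the door.

Emit:
servo_tool(
  commands=[
    [[66,0,-221,-1.08],[66,0,-221,-1.08],[66,0,-221,-1.08],[66,0,-221,-1.08],[66,0,-221,-1.08],[66,0,-221,-1.08],[66,0,-221,-1.08],[66,0,-221,-1.08],[66,0,-221,-1.08],[66,0,-221,-1.08],[66,0,-221,-1.08],[66,0,-221,-1.08],[66,0,-221,-1.08],[66,0,-221,-1.08]],
  ],
  gripper=-1,
  newtons=40,
)

```text
t: 18.02
eef_pos: [0.3739, -0.2211, 0.2248]
tool_rot: [[0.882, -0.001, 0.472], [-0.472, 0.0, 0.882], [-0.001, -1.0, 0.0]]
ft_force: [-0.5, -0.6, 0.5]
gripper_width: 0.0
```

Run:
```python
from h import *
s=arm.observe();print(s['t'],s['eef_pos'],s['tool_rot'].round(3),s['ft_force'],s['gripper_width'],np.array(s['qpos']).round(2))
shot('wrist','w9');shot('top','t9')
bay('t9')
```

```text
18.0167 [ 0.37391409 -0.22114744  0.22484823] [[ 0.882 -0.001  0.472]
 [-0.472  0.     0.882]
 [-0.001 -1.     0.   ]] [-0.45294681 -0.60137457  0.46741248] 1.0372811509448164e-05 [-0.59 -0.2   2.1  -0.    1.25 -0.1 ]
block ((592.6145629882812, -154.16397094726562), (110.47850799560547, 90.9100112915039), 85.70435333251953) 868
block px ((591.9359130859375, -154.0192413330078), (110.29479217529297, 91.1595687866211), 85.97179412841797)
bore ell (288.0493469238281, 166.2091522216797) (12.22095775604248, 14.202716827392578) [ 0.59764812 -0.1561896   0.075     ]
```

View pics/w9.png

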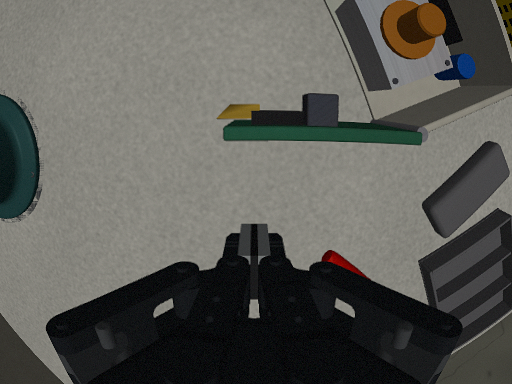

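View pics/t9.png

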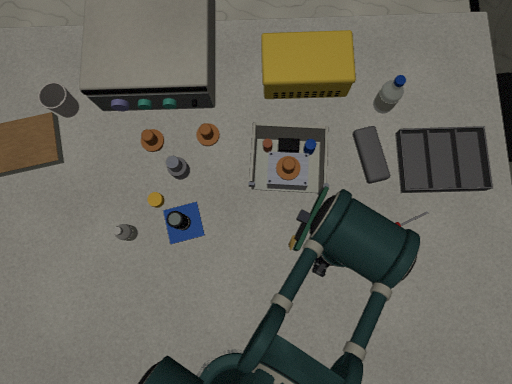

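The door is parallel to the jaws (leaf from (223,132) to (425,135)), with the fingers about 30 mm outside it. Descend, and work out the arc.

Emit:
servo_tool(
  commands=[
    [[0,40,0,0],[0,80,0,0],[0,115,0,0],[0,135,0,0],[0,143,0,0],[0,145,0,0],[0,145,0,0]],
  ],
)

```text
t: 18.7
eef_pos: [0.3744, -0.2216, 0.0807]
tool_rot: [[0.882, 0.0, 0.472], [-0.472, -0.0, 0.882], [0.0, -1.0, -0.0]]
ft_force: [-0.1, -0.5, 0.3]
gripper_width: -0.0
```

```bash
cat > arc.py <<'E'
from h import *
def arc(ths,off=.023,rho=.155,yawb=-.07,hinge=(.5365,-.248)):
    s=arm.observe(); p=np.array(s['eef_pos'])[:2]; R=np.array(s['tool_rot']); X,Z=R[:2,0],R[:2,2]; yaw=np.arctan2(Z[1],Z[0])
    print(s['t'],s['eef_pos'],yaw,s['ft_force'])
    for t in ths:
        a=np.pi/2+yawb+t; d=np.array([np.cos(a),np.sin(a)]); n=np.array([-d[1],d[0]])
        q=np.array(hinge)+rho*d+off*n-p
        print([round(float(q@X)*1000),0,round(float(q@Z)*1000),round(float(-(a-np.pi/2-yaw)),2)],end=', ')
    print()
E
python3 -c "
from arc import *
arc(np.arange(1.15,.1,-.06))"
```

```text
18.7 [ 0.37438785 -0.22158837  0.08066342] 1.07972043395469 [-0.13963605 -0.54401837  0.34159184]
[0, 0, 30, -0.0], [-1, 0, 39, 0.06], [-1, 0, 49, 0.12], [-1, 0, 58, 0.18], [-1, 0, 68, 0.24], [1, 0, 77, 0.3], [2, 0, 86, 0.36], [4, 0, 95, 0.42], [7, 0, 104, 0.48], [11, 0, 113, 0.54], [14, 0, 122, 0.6], [19, 0, 130, 0.66], [24, 0, 138, 0.72], [29, 0, 146, 0.78], [35, 0, 153, 0.84], [41, 0, 160, 0.9], [48, 0, 167, 0.96], [55, 0, 173, 1.02],
```

Emit:
servo_tool(
  commands=[
    [[0,0,15,0],[0,0,25,0],[0,0,30,0],[-1,0,39,0.06],[-1,0,49,0.12],[-1,0,58,0.18],[-1,0,68,0.24],[1,0,77,0.3],[2,0,86,0.36],[4,0,95,0.42],[7,0,104,0.48],[11,0,113,0.54],[14,0,122,0.6],[19,0,130,0.66],[24,0,138,0.72],[29,0,146,0.78],[35,0,153,0.84],[35,0,153,0.84]],
  ],
)

```text
t: 20.2
eef_pos: [0.4795, -0.1026, 0.0819]
tool_rot: [[0.238, 0.004, 0.971], [-0.971, -0.001, 0.238], [0.002, -1.0, 0.003]]
ft_force: [-0.5, -0.3, 0.9]
gripper_width: -0.0
```

Run:
```python
from arc import *
arc(np.arange(.31,-.08,-.03))
shot('wrist','w10')
```

```text
20.2 [ 0.47952686 -0.10261755  0.08186341] 0.23982891556772631 [-0.45585165 -0.30748984  0.92766195]
[0, 0, -2, -0.0], [-1, 0, 2, 0.03], [-1, 0, 7, 0.06], [-2, 0, 12, 0.09], [-2, 0, 17, 0.12], [-2, 0, 21, 0.15], [-2, 0, 26, 0.18], [-2, 0, 31, 0.21], [-1, 0, 35, 0.24], [-1, 0, 40, 0.27], [0, 0, 45, 0.3], [1, 0, 49, 0.33], [2, 0, 54, 0.36], [3, 0, 58, 0.39],
```

View pics/w10.png

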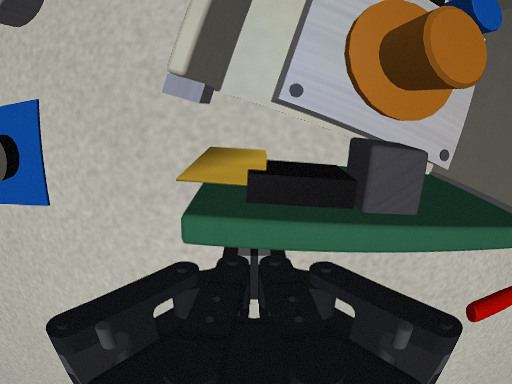

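The leaf rides on the fingers and the latch (yellow, (222,165)) is approaching the strike at (188,88). Continue.

Emit:
servo_tool(
  commands=[
    [[-1,0,5,0.03],[-1,0,9,0.06],[-2,0,13,0.09],[-2,0,17,0.12],[-2,0,21,0.15],[-2,0,26,0.18],[-2,0,31,0.21],[-2,0,31,0.21]],
  ],
)

```text
t: 20.92
eef_pos: [0.5067, -0.0938, 0.0808]
tool_rot: [[0.031, 0.0, 1.0], [-1.0, -0.0, 0.031], [0.0, -1.0, 0.0]]
ft_force: [-1.6, -0.3, 1.3]
gripper_width: -0.0002
```

Emit:
servo_tool(
  commands=[
    [[0,0,4,0.03],[1,0,8,0.06],[1,0,12,0.08],[2,0,15,0.1],[2,0,17,0.1],[2,0,17,0.1]],
  ],
)

```text
t: 21.42
eef_pos: [0.5223, -0.0952, 0.08]
tool_rot: [[-0.069, -0.003, 0.998], [-0.998, 0.0, -0.069], [0.0, -1.0, -0.003]]
ft_force: [-4.7, -0.9, 1.4]
gripper_width: 0.0001
```

Run:
```python
from arc import *
arc(np.arange(.1,-.08,-.02))
shot('wrist','w11')
```

```text
21.4167 [ 0.52232621 -0.09522218  0.07997786] -0.06938187867633477 [-4.73902654 -0.93488004  1.40108696]
[-1, 0, -14, -0.1], [-1, 0, -10, -0.08], [-2, 0, -7, -0.06], [-3, 0, -4, -0.04], [-3, 0, -1, -0.02], [-4, 0, 2, 0.0], [-4, 0, 5, 0.02], [-4, 0, 8, 0.04], [-5, 0, 11, 0.06],
```

View pics/w11.png

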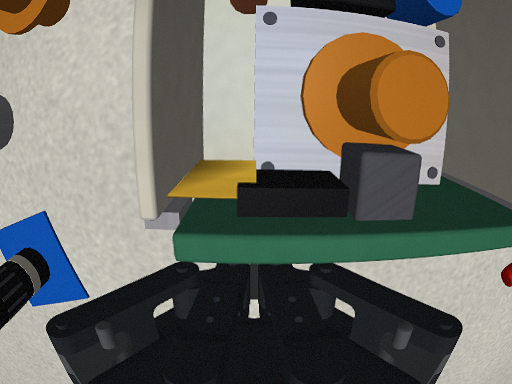

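Force is 4.7 N, so the latch is riding on the strike. Push on in small steps.

Emit:
servo_tool(
  commands=[
    [[0,0,1,0],[0,0,2,0],[0,0,3,0],[0,0,4,0],[0,0,4,0]],
  ],
)

```text
t: 21.88
eef_pos: [0.5221, -0.0952, 0.0788]
tool_rot: [[-0.07, -0.012, 0.997], [-0.998, 0.001, -0.07], [-0.0, -1.0, -0.012]]
ft_force: [-16.2, -0.5, 5.6]
gripper_width: 0.0001
```

Emit:
servo_tool(
  commands=[
    [[0,0,1,0],[0,0,2,0],[0,0,3,0],[0,0,3,0]],
  ],
)

```text
t: 22.22
eef_pos: [0.5218, -0.0952, 0.078]
tool_rot: [[-0.07, -0.018, 0.997], [-0.998, 0.002, -0.07], [-0.0, -1.0, -0.019]]
ft_force: [-23.2, -1.7, 10.9]
gripper_width: 0.0002
```

The force rises with no travel: either the rubber stop or an obstruction. I check by camera before going on.

Run:
```python
from h import *
im,d=shot('wrist','w12')
im,d=shot('side','s12'); cv2.imwrite('pics/cs12.png',cv2.resize(im[100:240,170:330],None,fx=4,fy=4,interpolation=2)[:,:,::-1])
```

```text
(no output)
```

View pics/w12.png

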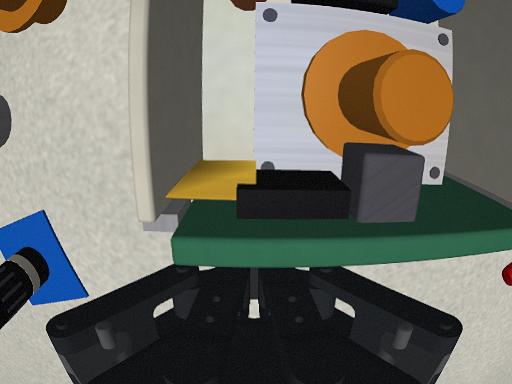

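View pics/cs12.png

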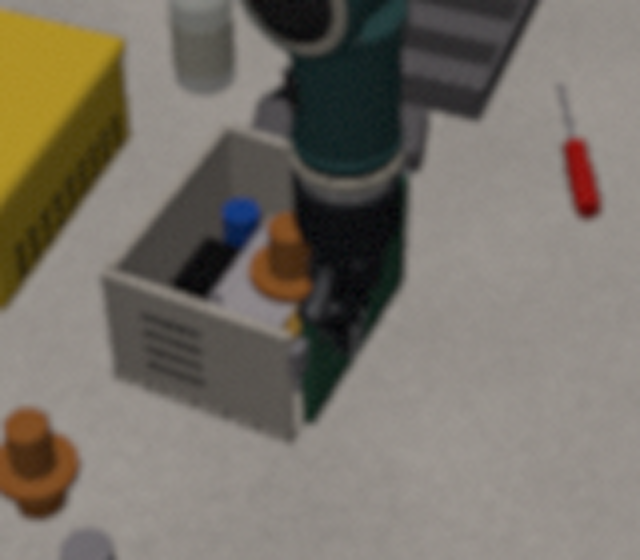

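Run:
```python
from h import *
s=arm.observe(); im=np.load('pics/w12.npz')['im']
hsv=cv2.cvtColor(im,cv2.COLOR_RGB2HSV); k=(hsv[...,0]>60)&(hsv[...,0]<95)&(hsv[...,1]>80)&(hsv[...,2]>20)
e=np.array([(u,383-np.argmax(k[::-1,u])) for u in range(180,508,6) if k[200:300,u].any()])
# outer top edge: brightness change (top face brighter) - use V gradient
V=hsv[...,2].astype(int); 
ed=[]
for u in range(185,505,6):
    col=V[215:275,u]; g=np.diff(cv2.blur(col.astype(np.float32).reshape(-1,1),(1,3)).ravel()); ed.append((u,215+int(np.argmax(g)),215+int(np.argmin(g))))
print(ed[::6]); print(e[::6].tolist())
a=np.array([wray(u,v,.13,s)[:2] for u,v,_ in ed]); 
l=cv2.fitLine((a*1000).astype(np.float32),cv2.DIST_HUBER,0,.01,.01).ravel(); print('edge(bright start)',l,np.degrees(np.arctan2(l[1],l[0])))
print('wall front corner',wray(145,226,.12,s))
A=[wray(u,v,.12,s) for u,v in ((140,60),(143,200))]; print(A, np.degrees(np.arctan2(*(A[1]-A[0])[[1,0]])))
cv2.imwrite('pics/c12.png',cv2.resize(im[140:280,120:320],None,fx=4,fy=4)[:,:,::-1])
```

```text
[(185, 236, 264), (221, 237, 265), (257, 238, 266), (293, 238, 266), (329, 238, 265), (365, 264, 222), (401, 262, 220), (437, 259, 256), (473, 255, 252)]
[[180, 382], [216, 349], [252, 267], [288, 267], [324, 341], [360, 377], [396, 262], [432, 259], [468, 254], [504, 249]]
edge(bright start) [ 1.9791406e-01  9.8021936e-01  5.3948706e+02 -1.3432245e+02] 78.58499
wall front corner [ 0.55030366 -0.05603877  0.12      ]
[array([ 0.61102844, -0.06293285,  0.12      ]), array([ 0.56078666, -0.05734949,  0.12      ])] 173.6587494351388
```

View pics/c12.png

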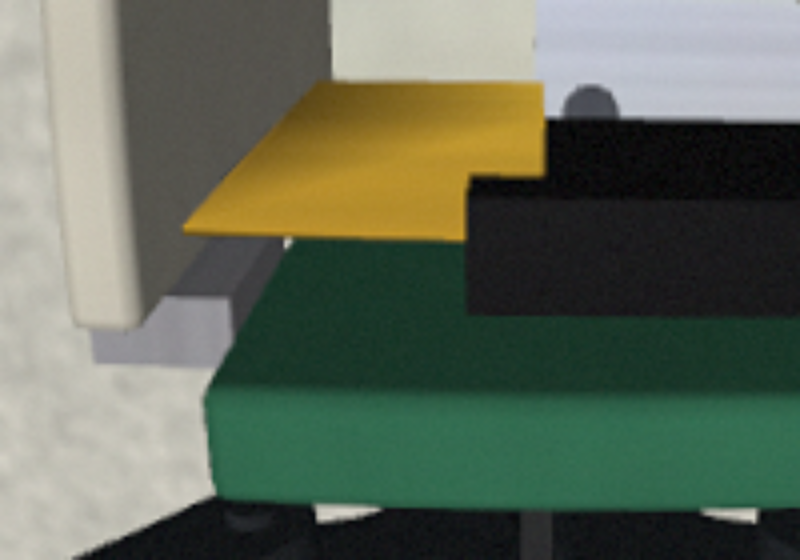

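The latch tip (crop (185,232)) now sits behind the strike block and is sprung out. I check the leaf angle from its outer top edge, against the bay walls.

Run:
```python
from h import *
s=arm.observe()
for z,pp in ((.13,[(185,264),(221,265),(257,266),(293,266),(396,262),(432,259),(468,254.5),(504,249)]),(.13,[(185,236),(221,237),(257,238),(293,238),(329,238)])):
    a=np.array([wray(u,v,z,s)[:2] for u,v in pp]); l=cv2.fitLine((a*1000).astype(np.float32),2,0,.01,.01).ravel(); print(a[[0,-1]],np.degrees(np.arctan2(l[1],l[0]))%180)
```

```text
[[ 0.53913977 -0.07251712]
 [ 0.52780646 -0.21282089]] 85.26018
[[ 0.5502249  -0.07439995]
 [ 0.54595712 -0.12323425]] 85.0054
```

The leaf is at 85.3° and the bay front at 85.0–86.0°, so it is shut. I back off and verify that it holds.

Emit:
servo_tool(
  commands=[
    [[0,0,-4,0],[0,0,-12,0],[0,0,-30,0],[0,0,-50,0],[0,-30,-55,0],[0,-70,-60,0],[0,-110,-60,0],[0,-140,-60,0],[100,-150,-60,0],[180,-150,-60,0],[180,-150,-60,0],[180,-150,-60,0],[180,-150,-60,0],[180,-150,-60,0]],
  ],
)

```text
t: 23.48
eef_pos: [0.4586, -0.2747, 0.2313]
tool_rot: [[-0.074, 0.003, 0.997], [-0.997, -0.003, -0.074], [0.002, -1.0, 0.003]]
ft_force: [0.5, -0.9, 0.3]
gripper_width: 0.0001
```

Run:
```python
from h import *
s=arm.observe();print(s['t'],s['eef_pos'],s['ft_force'])
im,d=shot('side','s13'); cv2.imwrite('pics/cs13.png',cv2.resize(im[100:300,150:330],None,fx=3,fy=3,interpolation=2)[:,:,::-1])
im,d=shot('top','t13'); bay('t13'); P=pts('top',d); cv2.imwrite('pics/ct13.png',cv2.resize(im[110:260,100:345],None,fx=3.2,fy=3.2,interpolation=2)[:,:,::-1])
hsv=cv2.cvtColor(im,cv2.COLOR_RGB2HSV)
D=(hsv[...,0]>60)&(hsv[...,0]<95)&(hsv[...,1]>90)&(P[...,2]>.122)&(P[...,2]<.138)&(d>0); D[:175]=0;D[255:]=0;D[:,:245]=0;D[:,340:]=0
r=cv2.minAreaRect((P[D][:,:2]*1000).astype(np.float32)); print('door',r,cv2.boxPoints(r))
q=P[190:235,160:205].reshape(-1,3); t=q[(q[:,2]>.098)&(q[:,2]<.112)]; print('eye',(t.min(0)+t.max(0))/2,t.max(0)-t.min(0))
```

```text
23.4833 [ 0.45859816 -0.2746981   0.23129776] [ 0.54363824 -0.915581    0.28877671]
block ((595.671875, -154.22140502929688), (110.10807037353516, 84.00553131103516), 85.24382781982422) 675
block px ((595.5933837890625, -154.12179565429688), (109.8495101928711, 83.83736419677734), 85.26507568359375)
bore ell (284.05377197265625, 174.1566925048828) (16.943395614624023, 23.37869644165039) [ 0.57584887 -0.14459403  0.075     ]
door ((535.87646484375, -153.66220092773438), (173.89346313476562, 12.2019624710083), 84.8694839477539) [[ 522.0247   -239.715   ]
 [ 534.1778   -240.80615 ]
 [ 549.7282    -67.609406]
 [ 537.57513   -66.51825 ]]
eye [0.45875445 0.14531887 0.1038181 ] [0.04150903 0.04198322 0.00901251]
```

View pics/cs13.png

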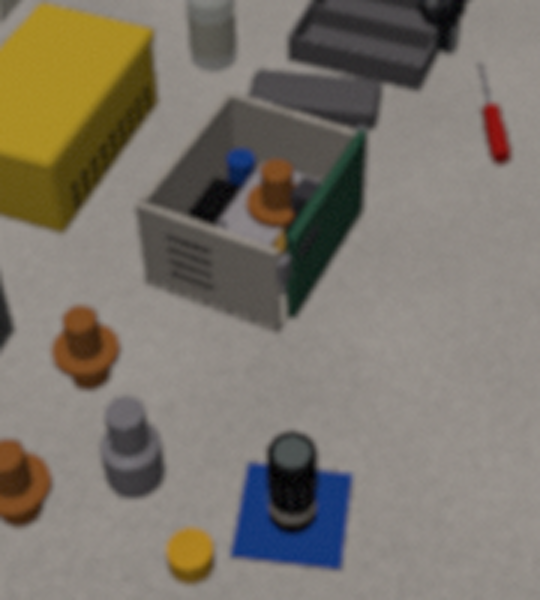

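View pics/ct13.png

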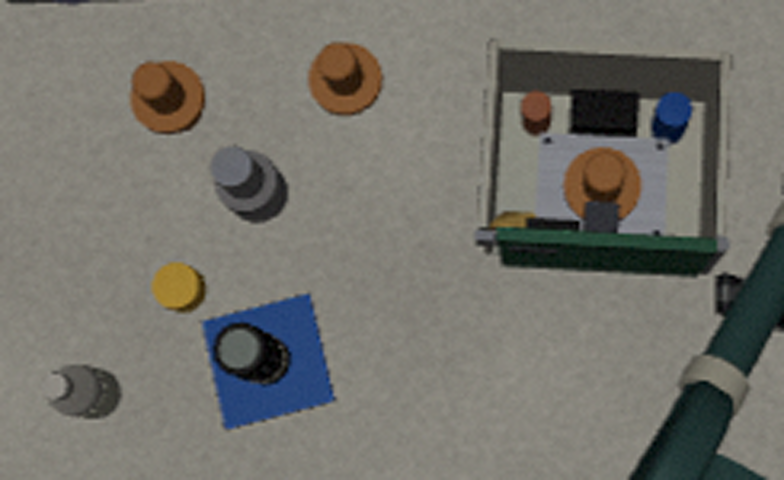

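Free of the robot, the door stays parallel to the block (84.9° against 85.2°), so it is shut. The eyepiece stands at mat centre and the bystanders have not moved. Handing in.

```bash
python3 -c "
from workcell import arm
print(arm.sign_off(), arm.observe()['t'])"
```

```text
the job is handed in; nothing more can be done
the job is handed in; nothing more can be done
```

The job is done and handed in at about 24 s of the 72 s allowed. No final check failed.

- **Eyepiece:** it stands upright on the blue mat at (0.459, 0.145). The mat centre is at about (0.460, 0.143).
- **Sleeve:** I took the one farthest left of the three and pressed it in until it stopped. Over the last press the force rose from 18 to 27 N with only 0.1 mm of travel. The side camera put the neck top at 128.4 mm, against 128 mm for a seated sleeve.
- **Door:** I pushed it shut until it met the rubber stop, with about 23 N of push on the door. The wrist picture showed the latch bolt sprung out behind the strike. After I backed off, the door stayed shut: the leaf measured 84.9° and the block 85.2°.
- **Other things:** in the last pictures the look-alike sleeves, spindle, tin, bottle, case and driver look where they started. I judged this by eye and did not measure it.
- **Disagreement:** the wrist and top cameras differed by about 2 mm. I placed the sleeve by the wrist view and felt the fit by force.

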